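# Sweep spent capsules into the waste tray

### The arm

A 6-joint arm with a two-finger parallel gripper is mounted at the origin on the work surface. World frame = base frame: x ahead of the robot, y to its left, z up, the work surface at z = 0. Lengths are in m, angles in rad, forces in N, time in s.
With the tool pointing down it reaches from about 0.35 to 1 m from the base axis. Payload 7.1 kg.
Tool frame: the origin (TCP) lies at the very end of the fingers, on their centre line; the grasp point (between the pads) lies 19 mm behind it; z points along the fingers, y is the line along which they close (so a half turn about z gives the same grasp; the last joint's range is limited). The gripper opens to 85 mm and grips with 20 to 120 N. Pads are 22 mm wide; open, the fingers measure 114 mm over their backs; the gripper's body (76 mm by 85 mm) begins 54 mm behind the grasp point. The pads swing forward as they close: fully open they stand 13 mm farther back than shut.
Start: joints at [-1.256, 0.423, 1.63, -0, 1.089, -0.019], TCP at [0.205, -0.59, 0.21] pointing down, gripper open.
Joint ranges: [-3, 3], [-0.9, 2.11], [0.09, 2.58], [-1.31, 4.45], [0.11, 2.69], [-2.54, 2.54]. Speed limits (rad/s): [2.39, 2.39, 3.01, 3.14, 3.14, 3.14].

### API

Orientations are given as a 3x3 rotation matrix whose columns are the frame's x, y, z axes.
In Python, from bench import move_ptp, line_to, movej, grip, pause, inverse_kinematics, get_image, camera_model, Unreachable, sign_off, current_time_s, current_joints, current_joint_velocities, current_tau, current_position, current_tool_rot, current_wrist_force, current_ft_torque, current_finger_gap, current_grip_force gives the robot as it stands. Calls block until the motion is done:
- move_ptp(position, orientation): joint-space move of the TCP to a pose.
- line_to(position, speed=0.15, ori=None, contact_N=None): straight line of the TCP; ori=None keeps the orientation; speed is the mean speed in m/s. With contact_N (N) it stops when the force on the tool has changed by that much, and returns True; else False.
- movej(angles): joint-space move.
- grip(opening, grip_force=None): opening from 0.0 (shut) to 1.0 (fully open); grip_force is the grip in N (None keeps the last); returns when the fingers have stopped.
- pause(seconds).
- inverse_kinematics(position, orientation): joint angles nearest the present ones, or None.
- get_image(name): name is "scene" or "top" or "wrist"; returns (picture, depth): 480x640x3 uint8, blue, green, red; 480x640 float32, m along the optical axis (not along the pixel's ray), 0 where there is no reading.
- camera_model(name): a dict with "fx", "fy", "cx", "cy" (pixels), "R" (3x3) and "t" (3): a world point X has camera coordinates R X + t; the wrist camera has in their place "mount" (4x4, takes a point from camera to tool coordinates, whose origin is the TCP and whose axes are the flange's). Camera axes: x right, y down, z forward; pixel columns grow to the right and rows downward; lengths in m; the calibration is good to about 2 mm. A picture is of the moment at which its call begins: read the wrist's pose just before it. camera_model takes no time and is no camera call.
A pose or a line that the arm cannot do raises Unreachable and nothing moves.
- sign_off(): hands the job in; it is judged then, once.
Readings, each from a call of its own:
- current_time_s(): time.
- current_joints(): joint angles.
- current_joint_velocities(): joint speeds.
- current_tau(): joint torques, N m.
- current_position(): TCP position.
- current_tool_rot(): TCP orientation.
- current_wrist_force(): force on the tool from outside, world axes, zero at the start.
- current_ft_torque(): the same for the moment, N m.
- current_finger_gap(): opening from 0.0 (shut) to 1.0 (fully open).
- current_grip_force(): force on a finger pad.
Only numpy, scipy, OpenCV 4.12 (cv2) and the standard library are available. Lean on these libraries where they do the work, as an engineer would, in place of code of your own. Each camera call takes 0.05 s, during which the arm holds its last target. There are 200 camera calls.

### The job

Clear the coffee bar's knock-out board: with the fingers, sweep the three spent coffee capsules across the board and over its open edge into the sunken waste tray beside it. Only push them, without pinching, squashing or lifting any, and leave the cup and the dosing ring on the board, and everything else on the counter, standing where it is.

Things in the scene. Friction and masses are not known exactly. Their poses are not given: they have to be found in the camera images.
- station: the fixed knock-out station on the counter: a raised board with a sunken waste tray along its open -y side. Origin on the counter (z = 0) under the board, z up; its yaw varies. In this frame the board's flat deck, black rubber, is 75 mm above the counter and spans x -140 to +206, y -130 to +130 mm; the steel tray spans the same x and y -254 to -130 mm
- deck_edge (a point): Axes as station's. Point on the deck's open edge, deck height, at x 33, y -130 mm of the station: no lip here, the deck drops straight into the tray. The other three deck edges (-x, +x, +y) have a steel lip 4 mm thick and 12 mm high, just inside the deck's limits
- tray_floor (a point): Axes as station's. Middle of the tray's floor, at x 33, y -190 mm of the station, 8 mm above the counter. The tray is 120 mm wide along y inside and 338 mm long along x; its outer walls, 4 mm thick, rise to 87 mm above the counter. The tray starts empty
- capsule1: one of three alike spent coffee capsules, bare aluminium, about 16 g, foil side down on the deck: blunt cone 28 mm tall, bottom flange 37 mm across and 2 mm thick, 30 mm across just above it, 25 mm near the top. Origin at the centre of its underside, z up. Capsules and cup stand side by side along the station's x, 66 mm apart (60 at least); the way along -y to the tray is free
- capsule2: one of three alike spent coffee capsules, bare aluminium, about 16 g, foil side down on the deck: blunt cone 28 mm tall, bottom flange 37 mm across and 2 mm thick, 30 mm across just above it, 25 mm near the top. Origin at the centre of its underside, z up. Capsules and cup stand side by side along the station's x, 66 mm apart (60 at least); the way along -y to the tray is free
- capsule3: one of three alike spent coffee capsules, bare aluminium, about 16 g, foil side down on the deck: blunt cone 28 mm tall, bottom flange 37 mm across and 2 mm thick, 30 mm across just above it, 25 mm near the top. Origin at the centre of its underside, z up. Capsules and cup stand side by side along the station's x, 66 mm apart (60 at least); the way along -y to the tray is free
- cup: a small plain white tasting cup, 52 mm across the mouth, 34 mm tall, standing on the board among the capsules; leave it alone. Origin at the centre of its underside, z up
- dosing_ring: a plain steel dosing ring, 58 mm across, open through the middle, 24 mm tall, lying on the board at its +x end; leave it alone. Origin at the centre of its underside, z up
- tamper: a tamper standing on the counter behind the board: 58 mm steel foot, wooden handle, 92 mm tall; leave it alone. Origin at the centre of its underside
- leveller: a steel levelling disc on the counter behind the board, 58 mm across, 34 mm tall; leave it alone. Origin at the centre of its underside
- jug: a steel milk jug on the counter beyond the tray, 80 mm across, 95 mm tall, with a handle; leave it alone. Origin at the centre of its underside

How it is judged:
At the end, for the whole second after the job is handed in: All three capsules lie at rest inside the waste tray, between its walls, undersides (centre) below 60 mm over the counter and slower than 30 mm/s; cup, dosing ring, tamper, leveller and jug each within 20 mm of their start and upright within 0.2 rad (y of capsule1 in the frame of station between -0.25 and -0.13 m and x of capsule1 in the frame of station between -0.14 and 0.206 m and z of each of capsule1, capsule2, capsule3 in the frame of station below 0.06 m and linear speed of each of capsule1, capsule2, capsule3 below 0.03 m/s and y of capsule2 in the frame of station between -0.25 and -0.13 m and x of capsule2 in the frame of station between -0.14 and 0.206 m and y of capsule3 in the frame of station between -0.25 and -0.13 m and x of capsule3 in the frame of station between -0.14 and 0.206 m and distance of each of cup, dosing_ring, tamper, leveller, jug from where it was at the start of the episode below 0.02 m and angle between each of cup, dosing_ring, tamper, leveller, jug's own z axis and vertical below 0.2 rad); the robot touches nothing.
It fails at once if a capsule is lifted or carried: its underside centre rises more than 30 mm above the board (z of any of capsule1, capsule2, capsule3 in the frame of station above 0.105 m).
It fails at once if a capsule is pinched or squashed: the fingers press on it with more than 12 N (contact force between the fingers and capsule1 above 12 N or contact force between the fingers and capsule2 above 12 N or contact force between the fingers and capsule3 above 12 N).
It fails at once if a bystander is moved more than 20 mm or tipped (distance of any of cup, dosing_ring, tamper, leveller, jug from where it was at the start of the episode above 0.02 m or angle between any of cup, dosing_ring, tamper, leveller, jug's own z axis and vertical above 0.35 rad).
It also fails if it takes over 50 s, if anything falls off the work surface, if the arm or the gripper's body presses on something with over 40 N, if the wrist force passes 120 N, or if a joint passes its speed limit or range.

## Working session

There is one attempt and no reset: what is moved stays moved. The work goes in short steps, each a Python script; the robot and the scene stay as the last script left them, time stands still between calls to the robot, and variables do not carry over. Pictures are saved under pics/ and viewed, at most 10 in all, crops included, and the job is handed in when it is done.

```bash
mkdir -p pics; ls
python3 - <<'E'
from bench import *
import cv2,numpy as np
for n in ("top","scene"):
    im,d=get_image(n); cv2.imwrite(f"pics/{n}0.png",im); np.save(f"pics/{n}0.npy",d)
    m=camera_model(n); np.savez(f"pics/{n}0cam.npz",**m); print(n,m, (d>0).mean(), -np.array(m["R"]).T@m["t"])
print(current_time_s(),current_tool_rot())
E
```

```text
pics
top {'fx': 604.4807878323115, 'fy': 604.4807878323115, 'cx': 314.4895972972917, 'cy': 237.16611601641446, 'R': array([[-0.01830074, -0.99932157, -0.03196056],
       [-0.99005414,  0.02257222, -0.13886431],
       [ 0.13949152,  0.02910136, -0.98979555]]), 't': array([0.0497229 , 0.59023374, 1.04369962])} 0.9958919270833333 [0.43968607 0.0059932  1.11660081]
scene {'fx': 568.6967921643014, 'fy': 568.6967921643014, 'cx': 329.9132637069817, 'cy': 237.83813562757638, 'R': array([[-0.08316716,  0.99647761, -0.01075132],
       [ 0.82497146,  0.06279297, -0.56167529],
       [-0.55902175, -0.05558247, -0.8272879 ]]), 't': array([ 0.02722029, -0.43259118,  1.52032281])} 0.9960123697916666 [1.20903272 0.08454257 1.01506154]
0.1 [[ 9.44790054e-01  3.27676032e-01 -4.15874317e-04]
 [ 3.27676293e-01 -9.44789122e-01  1.32743396e-03]
 [ 4.20547633e-05 -1.39041856e-03 -9.99999032e-01]]
```

View pics/top0.png

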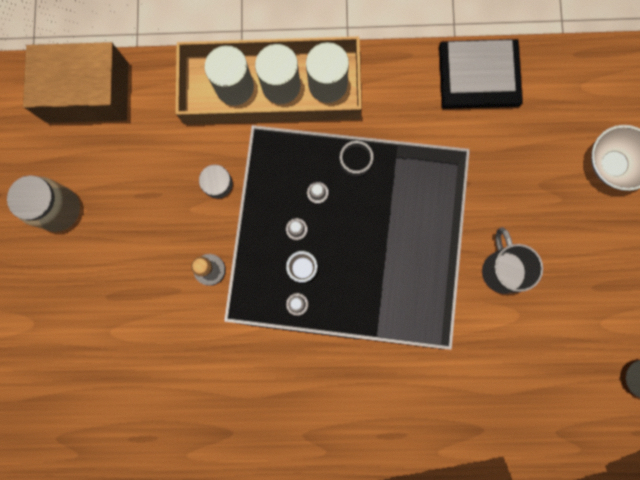

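View pics/scene0.png

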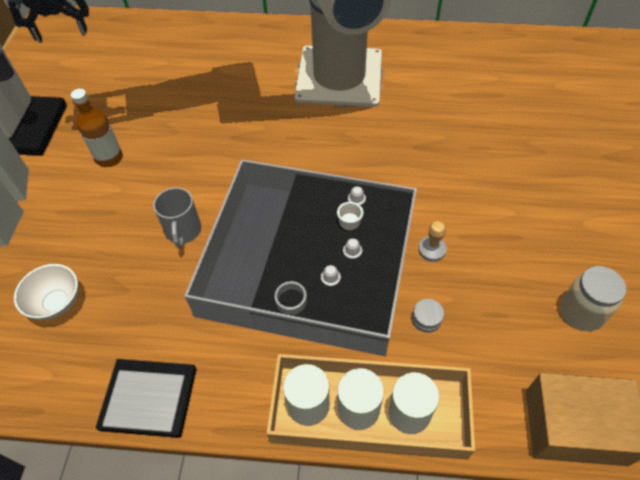

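The top view shows capsules at about (317,192), (297,229) and (297,304), the cup at (302,267), the ring at (357,157), and the tray on the right. In the scene view the capsules are at about (330,273), (352,247) and (357,195), and the cup is at (350,215).

```bash
cat > geo.py <<'E'
import cv2,numpy as np
def load(n): return cv2.imread(f"pics/{n}0.png"),np.load(f"pics/{n}0.npy"),dict(np.load(f"pics/{n}0cam.npz"))
def ray(m,uv):
    d=np.array([(uv[0]-m["cx"])/m["fx"],(uv[1]-m["cy"])/m["fy"],1.]);return -m["R"].T@m["t"],m["R"].T@d
def onplane(m,uv,z): c,d=ray(m,uv);return c+d*(z-c[2])/d[2]
def P(m): return np.array([[m["fx"],0,m["cx"]],[0,m["fy"],m["cy"]],[0,0,1]])@np.c_[m["R"],m["t"]]
def tri(a,ua,b,ub):
    X=cv2.triangulatePoints(P(a),P(b),np.array(ua,float).reshape(2,1),np.array(ub,float).reshape(2,1));return (X[:3]/X[3]).ravel()
def blobs(im,box,thr):
    x0,y0,x1,y1=box;g=im[y0:y1,x0:x1].min(2);n,l,s,c=cv2.connectedComponentsWithStats((g>thr).astype(np.uint8))
    return [(s[i,4],(c[i]+[x0,y0]).round(1),s[i,:4]+[x0,y0,0,0]) for i in range(1,n) if s[i,4]>15]
E
python3 - <<'E'
from geo import *
t,dt,mt=load("top");s,ds,ms=load("scene")
hsv=cv2.cvtColor(t,cv2.COLOR_BGR2HSV)
m=(hsv[...,1]<75).astype(np.uint8)
n,l,st,c=cv2.connectedComponentsWithStats(m); i=l[300,420] or l[250,420]; m=(l==i).astype(np.uint8)
cn=max(cv2.findContours(m,0,1)[0],key=cv2.contourArea); h=cv2.convexHull(cn)
q=cv2.approxPolyDP(h,12,True)[:,0]; print("quad",q.tolist())
W=np.float32([onplane(mt,p,.087)[:2] for p in h[:,0]]); r=cv2.minAreaRect(W); print("rect",r,cv2.boxPoints(r).round(4).tolist())
# deck height from depth, both views
for nm,d,mm,uvs in(("top",dt,mt,[(270,220),(345,260),(340,310),(420,250)]),("scene",ds,ms,[(310,220),(380,270),(250,230)])):
    for u,v in uvs:
        cc,dd=ray(mm,(u,v)); print(nm,(u,v),(cc+dd*d[v,u]).round(3))
for thr in(90,130):
    print("top",thr,*blobs(t,(262,140,375,318),thr),sep="\n ")
    print("scene",thr,*blobs(s,(285,183,395,300),thr),sep="\n ")
o=np.hstack([cv2.resize(t[140:330,250:390],None,fx=2.8,fy=2.8,interpolation=2),cv2.resize(s[180:320,260:400],(392,532-0),interpolation=2)])
cv2.imwrite("pics/crop.png",o)
E
```

```text
quad [[252, 126], [468, 150], [450, 348], [225, 320]]
rect ((0.5890048742294312, -0.021473392844200134), (0.38360780477523804, 0.34728869795799255), 81.94727325439453) [[0.3901999890804291, -0.18709999322891235], [0.7340999841690063, -0.23569999635219574], [0.7878000140190125, 0.14409999549388885], [0.4438999891281128, 0.19280000030994415]]
top (270, 220) [0.619 0.114 0.072]
top (345, 260) [ 0.546 -0.015  0.073]
top (340, 310) [ 0.46  -0.005  0.074]
top (420, 250) [ 0.568 -0.156  0.003]
scene (310, 220) [ 0.533 -0.023  0.075]
scene (380, 270) [0.641 0.124 0.074]
scene (250, 230) [ 0.521 -0.157  0.008]
top
 90
 (np.int32(307), array([356.8, 155.5]), array([340, 140,  35,  34]))
 (np.int32(331), array([317.2, 191.8]), array([307, 182,  22,  21]))
 (np.int32(351), array([296. , 228.5]), array([286, 218,  22,  22]))
 (np.int32(771), array([301.6, 266.5]), array([286, 251,  32,  32]))
 (np.int32(378), array([296.5, 303.8]), array([286, 293,  22,  22]))
scene
 90
 (np.int32(52), array([385.7, 184.1]), array([373, 183,  22,   4]))
 (np.int32(798), array([351.8, 207.9]), array([336, 186,  30
[... 223 characters left out ...]
0
 (np.int32(104), array([355. , 155.8]), array([340, 141,  33,  32]))
 (np.int32(220), array([317.2, 191.4]), array([308, 183,  20,  20]))
 (np.int32(234), array([295.6, 227.6]), array([286, 219,  21,  20]))
 (np.int32(632), array([301.9, 266.9]), array([286, 251,  31,  31]))
 (np.int32(247), array([295.6, 303.5]), array([287, 294,  20,  21]))
scene
 130
 (np.int32(87), array([356.9, 191.3]), array([352, 187,  11,  10]))
 (np.int32(374), array([350.6, 211. ]), array([337, 195,  29,  28]))
 (np.int32(197), array([352.3, 247.9]), array([343, 239,  19,  19]))
 (np.int32(215), array([330.2, 274.9]), array([321, 265,  20,  21]))
 (np.int32(51), array([298.2, 287.9]), array([285, 282,  21,  18]))
```

View pics/crop.png

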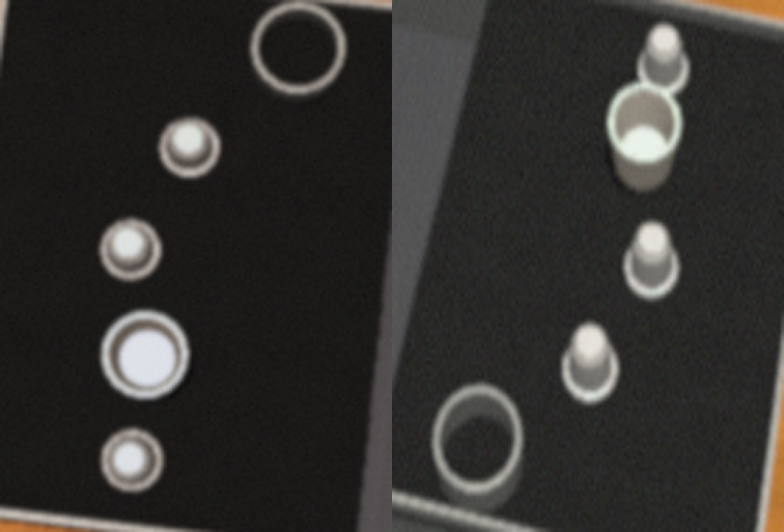

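The crop shows the flange discs whole in the top view. The capsule tops are at crop (187,138), (128,245), (129,459) in the top view and (590,338), (652,236), (663,38) in the scene view. The measured deck height is about 74 mm. Next I express everything in the station frame.

```bash
cat >> geo.py <<'E'
yaw=np.arctan2(-.0486,.3439); ex=np.array([np.cos(yaw),np.sin(yaw)]); ey=np.array([-ex[1],ex[0]])
O=np.array([.5890,-.0215])-.033*ex+.062*ey   # rect centre is station (33,-62)
def toS(p): d=np.asarray(p)[:2]-O; return np.array([d@ex,d@ey])
def toW(x,y,z): return np.r_[O+x*ex+y*ey,z]
E
python3 - <<'E'
from geo import *
from bench import *
mt=load("top")[2];ms=load("scene")[2]
print("O",O,np.degrees(yaw))
for n,uv,z in(("c1",(317.5,192),.076),("c2",(296.5,228.5),.076),("c3",(296.5,303.5),.076),("cup",(301.5,266.5),.109),("ring",(357,156.5),.099)):
    print(n,toS(onplane(mt,uv,z)).round(4))
for n,a,b in(("c1",(187,138),(590,338)),("c2",(128,245),(652,236)),("c3",(129,459),(663,38))):
    X=tri(mt,(a[0]/2.8+250,a[1]/2.8+140),ms,((b[0]-392)/2.8+260,b[1]/3.8+180)); print(n,"top tri",toS(X).round(4),X[2].round(4))
R=np.c_[np.r_[ey,0],np.r_[ex,0],[0,0,-1]]
for s in(1,-1):
    R2=R*[s,s,1]; print(s,np.linalg.det(R2),[np.round(inverse_kinematics(toW(x,y,.09),R2),2) if inverse_kinematics(toW(x,y,.09),R2) is not None else None for x,y in((.12,.1),(-.1,.1),(-.1,-.13),(.12,-.13))])
E
```

```text
O [0.56500032 0.04450769] -8.043781973112084
c1 [ 0.1024 -0.0004]
c2 [0.0337 0.0282]
c3 [-0.0954  0.0118]
cup [-0.034   0.0091]
ring [ 0.1676 -0.0619]
c1 top tri [1.005e-01 1.000e-04] 0.1061
c2 top tri [0.0311 0.0279] 0.1036
c3 top tri [-0.0968  0.0106] 0.1037
1 1.0 [array([ 0.16,  0.68,  1.49, -0.  ,  0.97,  0.3 ]), array([ 0.29,  0.43,  1.97, -0.  ,  0.74,  0.43]), array([-0.18,  0.37,  2.08, -0.  ,  0.69, -0.04]), array([-0.17,  0.63,  1.59, -0.  ,  0.92, -0.03])]
-1 1.0 [None, None, None, None]
```

```bash
cat > sweep.py <<'E'
from geo import *
from bench import *
R=np.c_[np.r_[ey,0],np.r_[ex,0],[0,0,-1]]
def sweep(x,y,first=False):
    ys=y+.055
    if first: move_ptp(toW(x,ys,.20),R); grip(.165)
    else: line_to(toW(x,ys,.15),.25,R)
    print("down hit",line_to(toW(x,ys,.084),.08,contact_N=5),current_position().round(4),current_finger_gap())
    print("near hit",line_to(toW(x,y+.02,.084),.05,contact_N=6))
    print("push hit",line_to(toW(x,-.133,.084),.07,contact_N=8),toS(current_position()).round(4),np.round(current_wrist_force(),2))
    line_to(toW(x,-.115,.15),.15)
    print("t",current_time_s())
def shot(n):
    for k in("top",): cv2.imwrite(f"pics/{k}{n}.png",get_image(k)[0])
E
python3 - <<'E'
from sweep import *
sweep(.1015,0.,True)
line_to(toW(-.0961+.06,.075,.15),.25)
im=get_image("top")[0]; sc=get_image("scene")[0]
cv2.imwrite("pics/a1.png",np.hstack([im[110:360,210:480],sc[140:390,180:450]]))
E
```

```text
down hit False [0.6736 0.0848 0.0846] 0.1644445396536882
near hit False
push hit False [ 0.1015 -0.1327] [ 0.27 -0.21 -1.2 ]
t 9.0583
```

View pics/a1.png

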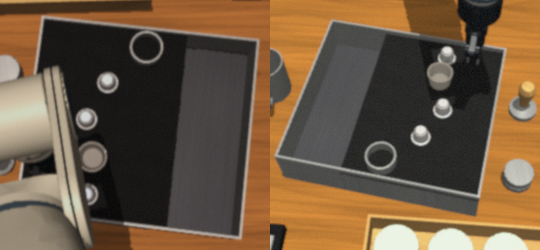

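The first sweep left capsule 1 unmoved at top pixel (317,192). I'll compare the fingertips' position with the commanded one.

Run:
```python
from geo import *
from bench import *
p=current_position();print(p,current_tool_rot().round(3).tolist(),current_time_s())
m=camera_model("scene");im,d=get_image("scene")
R=current_tool_rot()
c=cv2.resize(im[120:300,280:480],None,fx=3,fy=3,interpolation=2)
for off in([0,0,0],[0,.022,0],[0,-.022,0],[0,0,-.073]):
    h=P(m)@np.r_[p+R@off,1];uv=h[:2]/h[2];print(off,uv)
    cv2.circle(c,tuple(int(v) for v in (uv-[280,120])*3),4,(0,0,255),-1)
cv2.imwrite("pics/a2.png",c)
```

```text
[0.54035005 0.12285001 0.14991582] [[0.141, 0.99, 0.0], [0.99, -0.141, -0.0], [-0.0, 0.0, -1.0]] 10.25
[0, 0, 0] [383.82600577 204.72909555]
[0, 0.022, 0] [381.83021406 213.75714688]
[0, -0.022, 0] [385.77821842 195.89817604]
[0, 0, -0.073] [386.56617311 180.07636001]
```

View pics/a2.png

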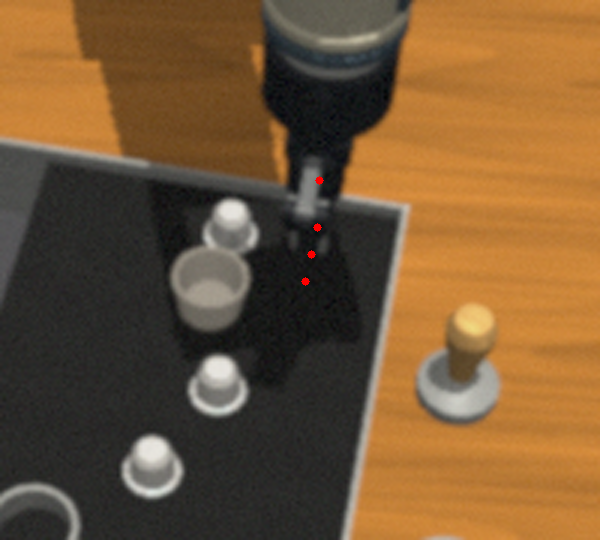

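Two dark fingertip blobs show at crop (295,240) and (322,245), above the projected TCP at (311,254). I'll measure where the fingers really end from depth.

Run:
```python
from geo import *
from bench import *
p=current_position();R=current_tool_rot()
pts=[]
m=camera_model("scene");im,d=get_image("scene")
for v in range(165,225):
    for u in range(365,405):
        if d[v,u]>0:
            c,r=ray(m,(u,v));X=c+r*d[v,u];q=R.T@(X-p)
            if q[2]<.06 and abs(q[0])<.08 and abs(q[1])<.08: pts.append(q)
a=np.array(pts)*1000
for lo in range(-60,60,8):
    b=a[(a[:,2]>=lo)&(a[:,2]<lo+8)]
    if len(b): print("toolz",lo,len(b),"x",b[:,0].min().round(),b[:,0].max().round(),"y",b[:,1].min().round(),b[:,1].max().round())
w=get_image("wrist")[0]; cv2.imwrite("pics/w1.png",w)
mw=camera_model("wrist");print({k:np.round(v,4).tolist() for k,v in mw.items()},current_finger_gap())
```

```text
toolz -52 10 x -8.0 8.0 y -10.0 23.0
toolz -44 23 x -13.0 7.0 y 13.0 22.0
toolz -36 30 x -13.0 8.0 y 10.0 22.0
toolz -28 8 x -13.0 8.0 y 9.0 14.0
{'fx': 392.3177, 'fy': 392.3177, 'cx': 323.3954, 'cy': 241.3218, 'mount': [[-0.0005, -0.9595, -0.2818, 0.0716], [1.0, -0.0008, 0.001, -0.0003], [-0.0012, -0.2818, 0.9595, -0.1635], [0.0, 0.0, 0.0, 1.0]]} 0.16678289976491634
```

View pics/w1.png

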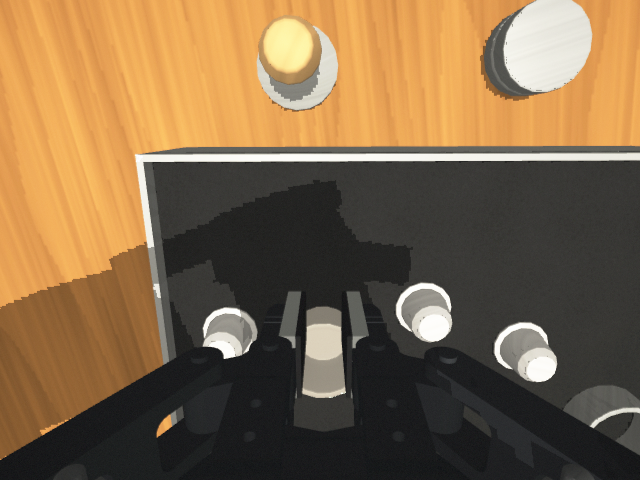

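The depth points and the wrist view (tip corner at row 291) agree. The fingertips end about 23 mm short of the reported TCP, so the first sweep passed over the capsule. I'll lower the sweep, with a contact guard on the way down.

```bash
sed -i 's/\.084/Z/g; s/^def sweep/Z=.064\ndef sweep/' sweep.py
python3 - <<'E'
from sweep import *
sweep(.1015,0.)
line_to(toW(.0325,.085,.15),.25)
im=get_image("top")[0]; sc=get_image("scene")[0]
cv2.imwrite("pics/a3.png",np.hstack([im[110:360,210:480],sc[140:390,180:450]]))
E
```

```text
down hit False [0.6737 0.0848 0.0646] 0.16623940310536744
near hit False
push hit False [ 0.1015 -0.1327] [-0.82  0.54  0.08]
t 16.25
```

View pics/a3.png

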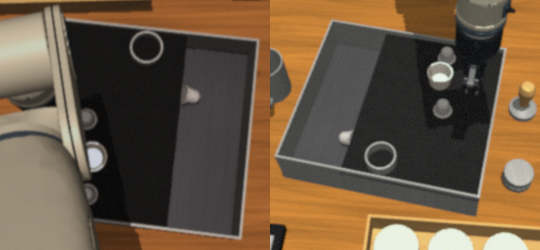

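Capsule 1 went over the edge, lying on its side at top pixel (400,206). Ring and cup are unmoved. Next: capsules 2 and 3, then a check by depth.

Run:
```python
from sweep import *
sweep(.0325,.028)
line_to(toW(-.098,.07,.15),.25); grip(.13)
sweep(-.098,.011)
line_to(toW(-.098,-.115,.2),.25); line_to(toW(-.13,.15,.25),.3)
print(current_time_s())
im,d=get_image("top"); sc=get_image("scene")[0]; m=camera_model("top")
cv2.imwrite("pics/a4.png",np.hstack([im[110:360,210:480],sc[140:390,180:450]]))
for a,c,b in blobs(im,(380,150,465,345),115):
    u,v=c.astype(int); o,r=ray(m,(u,v)); X=o+r*d[v,u]; print(a,c,toS(X).round(3),X[2].round(3))
for n,uv,z in (("cup",(301.5,266.5),.109),("ring",(357,156.5),.099)): pass
print(blobs(im,(262,140,375,318),90))
```

```text
down hit False [0.6093 0.1222 0.0646] 0.16670274085354367
near hit False
push hit False [ 0.0325 -0.1328] [-0.36  0.03  1.27]
t 23.1417
down hit False [0.4776 0.1237 0.0644] 0.12839717881798351
near hit False
push hit False [-0.098  -0.1328] [ 0.   -0.29  0.11]
t 29.9667
31.375
475 [456.9 268.5] [-0.003 -0.25 ] 0.086
158 [401.9 204.9] [ 0.105 -0.151] 0.042
160 [398.  243.3] [ 0.035 -0.153] 0.035
172 [389.6 319.2] [-0.102 -0.151] 0.036
159 [403.3 341.5] [-0.136 -0.174] 0.086
[(np.int32(325), array([356.9, 155.5]), array([340, 140,  35,  34])), (np.int32(782), array([301.5, 266.4]), array([286, 251,  32,  32]))]
```

View pics/a4.png

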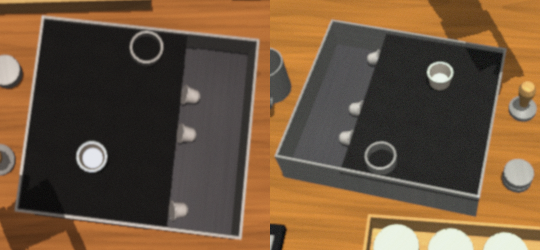

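All three lie on their sides in the tray, at surface heights of about 35–42 mm. Cup and ring are unmoved. Before handing in, I'll check how close the flanges are to the deck wall (y = -130).

Run:
```python
from geo import *
from bench import *
im,d=get_image("top"); m=camera_model("top")
for u0,v0 in((402,205),(398,243),(390,319)):
    print("caps",u0,v0)
    for u in range(u0-13,u0+15,2):
        o,r=ray(m,(u,v0)); X=o+r*d[v0,u]; print(u,(toS(X)[1]*1000).round(),(X[2]*1000).round(),im[v0,u].min(),end=" | ")
    print()
```

```text
caps 402 205
389 -127.0 73.0 29 | 391 -135.0 9.0 73 | 393 -138.0 26.0 93 | 395 -141.0 34.0 102 | 397 -56.0 1117.0 156 | 399 -148.0 39.0 174 | 401 -152.0 33.0 180 | 403 -155.0 34.0 185 | 405 -159.0 34.0 181 | 407 -162.0 37.0 171 | 409 -167.0 25.0 127 | 411 -172.0 9.0 82 | 413 -176.0 4.0 77 | 415 -179.0 10.0 74 | 
caps 398 243
385 -128.0 72.0 31 | 387 -135.0 15.0 77 | 389 -138.0 19.0 95 | 391 -141.0 32.0 97 | 393 -144.0 39.0 137 | 395 -148.0 37.0 173 | 397 -152.0 34.0 181 | 399 -155.0 37.0 182 | 401 -159.0 30.0 182 | 403 -163.0 27.0 173 | 405 -167.0 26.0 133 | 407 -172.0 6.0 81 | 409 -176.0 1.0 79 | 411 -179.0 7.0 76 | 
caps 390 319
377 -128.0 73.0 32 | 379 -135.0 17.0 80 | 381 -138.0 27.0 95 | 383 -141.0 35.0 102 | 385 -144.0 41.0 167 | 387 -148.0 39.0 179 | 389 -151.0 36.0 183 | 391 -155.0 34.0 184 | 393 -159.0 32.0 179 | 395 -162.0 31.0 168 | 397 -166.0 27.0 125 | 399 -172.0 7.0 82 | 401 -175.0 8.0 80 | 403 -179.0 7.0 81 |
```

```bash
python3 -c "
from bench import *
print(sign_off(),current_time_s())"
```

```text
the job is handed in; nothing more can be done
the job is handed in; nothing more can be done
```

I swept all three capsules into the waste tray and handed the job in at about 31.5 s; the cup and ring are unmoved, the tamper, leveller and jug were not re-measured, and no verdict came back.

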